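# Open the soap tank's squeeze-tab filler cap and set it in the dish

### The arm

A 6-joint arm with a two-finger parallel gripper is mounted at the origin on the work surface. World frame = base frame: x ahead of the robot, y to its left, z up, the work surface at z = 0. Lengths are in m, angles in rad, forces in N, time in s.
With the tool pointing down it reaches from about 0.375 to 0.975 m from the base axis. Payload 3.8 kg.
Tool frame: the origin (TCP) lies midway between the tips of the shut fingers; the grasp point (between the pads) lies 19 mm behind it; z points along the fingers, y is the direction in which the jaws open and shut (so a half turn about z gives the same grasp; the last joint's range is limited). The gripper opens to 85 mm and grips with 20 to 120 N. Pads are 22 mm wide; open, the fingers measure 114 mm over their backs; the gripper's body (76 mm by 85 mm) begins 54 mm behind the grasp point. The pads swing forward as they close: fully open they stand 13 mm farther back than shut.
Start: joints at [1.119, 0.264, 1.604, -0, 1.274, -0.037], TCP at [0.272, 0.618, 0.231] pointing down, gripper open.
Joint ranges: [-2.63, 2.63], [-0.94, 2.18], [0.31, 2.57], [-1.31, 4.45], [0, 2.66], [-2.55, 2.55]. Speed limits (rad/s): [2.57, 2.57, 3.14, 3.14, 3.14, 3.14].

### API

Orientations are given as a rotation vector (axis times angle).
In Python, from workcell import bot gives the robot as it stands.
- The arm moves only by the tool arm_command, never from a script. Its argument "targets" is text: rows parted by semicolons, each of 7 numbers parted by spaces: the shift along the tool's x, y, z in mm, then the turn, a rotation vector about the tool's x, y, z in degrees, then the opening, from 0 (shut) to 1 (fully open). A call has 1 to 10 rows; each row is the pose to reach, as a shift and turn from the pose commanded when the call began, along the tool's axes at that moment; what a row does not reach only later rows make up. A row lasts 1/12 s, in which the tool goes at most 41.7 mm and 7.16 degrees, less where a joint would pass 70% of its speed; a pose out of reach is approached as far as the arm can. A call with a gripper value outside its range is refused whole. The fingers move at their own pace and stop on an object; "newtons" is the grip in N (left out, the last holds). Time passes only in rows, so rows that repeat a pose let the fingers close. It gives the time, the measured TCP pose, the force and the opening at its end, in the units of the state.
- bot.read_state(): the state, without advancing time (a new reading comes with each control period).
- bot.read_camera(name): name is "scene" or "top" or "wrist"; returns (picture, depth): 400x640x3 uint8, blue, green, red; 400x640 float32, m along the optical axis (not along the pixel's ray), 0 where there is no reading.
- bot.camera_params(name): a dict with "fov_y" (degrees; the focal length in pixels is half the picture's height over the tangent of half this angle, whatever the lens; pixels are square), "cx", "cy" (the principal point, pixels), "xyz" and "rotation" of the camera in the world; the wrist camera has in their place "T_tool_cam" (4x4, takes a point from camera to tool coordinates, whose origin is the TCP and whose axes are the flange's). Camera axes: x right, y up, looking along -z (the intrinsics and any distortion apply to the point x, -y, -z); pixel columns grow to the right and rows downward; lengths in m; the calibration is good to about 2 mm. A picture is of the moment at which its call begins: read the wrist's pose just before it. camera_params takes no time and is no camera call.
- bot.finish_job(): hands the job in, once; it reports no verdict.
The state is a dict: "time": time; "q": joint angles; "joint_vel": joint speeds; "joint_torque": joint torques, N m; "tool_pos": TCP position; "tcp_rot": TCP orientation; "wrist_force": force on the tool from outside, world axes, zero at the start; "torque": the same for the moment, N m; "width": opening from 0.0 (shut) to 1.0 (fully open).
Only numpy, scipy, OpenCV 4.12 (cv2) and the standard library are available. Lean on these libraries where they do the work, as an engineer would, in place of code of your own. Each camera call takes 0.05 s, during which the arm holds its last target.

### The job

The soap dispenser on the bench needs refilling, so open its tank: pinch the two tabs of the filler cap together just hard enough to unlatch it, keep them pinched while you turn the cap anticlockwise (seen from above) until it comes gently against its open stop, and lift it straight off the neck. Set the cap gently down right way up on the floor of the terracotta dish and let go. Do not crush the tabs or force the cap against the neck, and leave everything else on the bench as it stands.

Things in the scene. Friction and masses are not known exactly. Their poses are not given: they have to be found in the camera images.
- cap_tabs (a point): Where to pinch the filler cap: on the cap's axis midway between its two upright finger tabs, 30.5 mm above the foot of its skirt and 9 mm below the tabs' tops. z is the cap's axis, up. The tabs stand at +x and -x, each 16 mm wide (along y) and 3 mm thick, with upright outer faces 57 mm apart at rest; nothing is beside them down to 23 mm below this point.
- cap: The grey plastic filler cap: round, 49 mm across, 24.5 mm tall; the tabs stand 15 mm above its top. Origin at the centre of its skirt's foot (1.5 mm above the tank's deck when seated), axes as cap_tabs. About 60 g, loose, 1 mm of play on the neck. Cap or neck break if the cap is pressed, turned or pulled against the neck or a stop with over 45 N in all.
- tab_a: Finger tab at the cap's +x. It slides straight inward by up to 4.5 mm (48 mm over both tabs) against a spring: it yields at 4 N, its barb clears its catch on the neck 2.5 mm in (8.5 N) and it meets its inner end at 12 N. 20 N on each tab is plenty; over 45 N it cracks. Unless both are well in, a barb catches and the cap turns only some degrees. Origin as cap.
- tab_b: Finger tab at the cap's -x, the same as tab_a in every way, turned by half a turn; sprung and caught in the same way.
- neck_mouth (a point): Centre of the mouth of the filler neck, a white spout 31 mm in outer diameter that stands 20 mm above the tank's flat deck, hidden under the cap until that is off. z is up.
- neck: The neck, a bayonet: two lugs inside the cap sit under its flanges, drawn up by a rubber gasket (5 N; it drags a little in turning, about 0.05 N m). The open stop lies 35 to 80 degrees anticlockwise of where the cap starts, never the same, felt as a sharp rise of the moment. The lugs lift free only in the last 4 degrees before it, and bind if turned hard against it. Origin on the axis at the deck.
- dispenser: The soap dispenser: a white tank fixed to the bench, 105 (x) by 175 (y) mm, 205 over its steel foot strap; flat deck 80 mm high. Origin under its centre. The filler neck stands at (0, -44) mm; the push pump at (0, +50) mm has a head 28 mm across, top 122 mm above the bench, and a spout reaching 53 mm to -x. Bumping tank or pump with over 15 N damages it.
- dish_in (a point): Centre of the dish's flat inner floor, 7 mm above the bench; z is up. The floor is about 120 mm across.
- dish: The round terracotta dish, 160 mm across its rim, 22 mm tall, 0.45 kg, loose; origin under its centre.
- cork_a: Cork block 60 x 90 x 38 mm, loose, origin under its centre.
- cork_b: Second cork block 60 x 90 x 38 mm, loose, origin under its centre.
- tumbler: Aluminium tumbler, 68 mm across, 105 mm tall, loose, origin under its centre.
- comb: Small wooden comb 125 x 33 x 6 mm lying flat, loose, length along its x, origin under its centre.
- pumice: Round grey pumice stone 72 mm across, 34 mm tall, loose, origin under its centre.
- bottle: Amber bottle 58 mm across, 170 mm tall, loose, origin under its centre.
- brush: Nail brush with a wooden back, 45 x 95 x 30 mm, bristles down, loose, origin under its centre.
There are look-alikes about, which are no part of the job. Leave any blue or green look-alike of the cap alone.

How it is judged:
On the way, in this order (a step that is already met when the one before it is completed fails the run):
1. both tabs are pinched in far enough to unlatch while the cap is seated on the neck (distance between tab_a and tab_b above 0.007 m and z of cap_tabs in the frame of neck_mouth below 0.0155 m and horizontal distance between cap_tabs and neck_mouth below 0.006 m), for 0.1 s.
2. the cap is lifted straight off, clear above the neck (z of cap_tabs in the frame of neck_mouth above 0.037 m and horizontal distance between cap_tabs and neck_mouth below 0.02 m and angle between cap_tabs's own z axis and vertical below 0.26 rad), for 0.05 s.
At the end, for the whole second after the job is handed in: The cap stands right way up (within 7 degrees) and at rest on the floor of the terracotta dish, its axis within 35 mm of the dish's centre, tabs released; the dish is within 30 mm of where it was (horizontal distance between cap_tabs and dish_in below 0.035 m and z of cap_tabs in the frame of dish_in between 0.027 and 0.034 m and angle between cap_tabs's own z axis and vertical below 0.12 rad and linear speed of cap below 0.01 m/s and distance of dish_in from where it was at the start of the episode below 0.03 m); the robot touches nothing.
It fails at once if a tab is squeezed with more than 45 N (contact force between the fingers and tab_a above 45 N or contact force between the fingers and tab_b above 45 N).
It fails at once if the cap is forced against the neck with more than 45 N (contact force between cap and neck above 45 N).
It fails at once if the cap is dropped or thrown down into the dish (contact force between cap and dish above 45 N).
It fails at once if something else on the bench is pushed more than 15 mm or tipped over (distance of any of cork_a, cork_b, tumbler, comb, pumice, bottle, brush from where it was at the start of the episode above 0.015 m or angle between any of cork_a, cork_b, tumbler, comb, pumice, bottle, brush's own z axis and vertical above 0.3 rad).
It fails at once if the robot bumps the dispenser's tank or pump with more than 15 N (contact force between any of the arm, the fingers and dispenser above 15 N).
It also fails if it takes over 67 s, if anything falls off the work surface, if the arm or the gripper's body presses on something with over 40 N, if the wrist force passes 120 N, or if a joint passes its speed limit or range.

## Working session

There is one attempt and no reset: what is moved stays moved. The work goes in short steps, Python scripts to look and compute and a tool call to move; the robot and the scene stay as the last step left them, time stands still between calls to the robot, and variables do not carry over. Pictures are saved under pics/ and viewed, and the job is handed in when it is done.

Besides the shell and the picture viewer there is one more tool, called after "Request:" in YAML: its name, and indented under it one key for each argument. arm_command: Moves the arm, as the interface text tells. Its arguments: {"type":"object","properties":{"targets":{"type":"string"},"newtons":{"type":"number"}},"required":["targets"]}

```bash
mkdir -p pics; ls; python3 - <<'E'
from workcell import bot
import cv2, numpy as np, pickle
s=bot.read_state(); print(s)
for n in ("scene","top","wrist"):
    p=bot.camera_params(n); print(n,p)
    im,d=bot.read_camera(n); cv2.imwrite(f"pics/{n}0.png",im); np.savez(f"{n}0.npz",im=im,d=d)
    print((d>0).mean())
E
```

```text
pics
{'time': 0.0, 'q': array([ 1.11910455e+00,  2.64762563e-01,  1.60541052e+00,  1.58412174e-05,
        1.27368174e+00, -3.68788192e-02]), 'joint_vel': array([ 0.00012993,  0.00116317, -0.00051487, -0.00034267, -0.00291191,
        0.00057972]), 'joint_torque': array([-3.07379232e-04, -5.15113378e+01, -3.67318547e+01, -1.25269262e-04,
        1.30966731e-02, -1.07934235e-05]), 'tool_pos': array([0.27169674, 0.61709224, 0.22993596]), 'tcp_rot': array([-0.64681618, -3.07370975,  0.00344154]), 'wrist_force': array([ 0.55978636, -0.156113  ,  0.13130229]), 'torque': array([-0.04426179, -0.0003533 ,  0.00704818]), 'width': 0.9985607410610845}
scene {'fov_y': 54.945279191250265, 'cx': 316.3462709679761, 'cy': 199.5136704467074, 'xyz': array([ 1.16453994, -0.19376603,  0.87701471]), 'rotation': array([0.56620945, 0.45091267, 1.33907958])}
0.9959453125
top {'fov_y': 42.72448259665313, 'cx': 325.5440412006184, 'cy': 188.35296549612954, 'xyz': array([ 0.49185959, -0.05626727,  1.37898812]), 'rotation': array([ 0.02516462, -0.0321103 , -1.55548966])}
0.99612890625
wrist {'fov_y': 64.98616863664655, 'cx': 321.1841197508967, 'cy': 194.54486338951503, 'T_tool_cam': array([[-1.84194828e-04,  9.46963032e-01,  3.21342470e-01,
         8.16208591e-02],
       [ 9.99999829e-01, -3.76167152e-06,  5.84289280e-04,
         1.61304751e-04],
       [ 5.54509133e-04,  3.21342522e-01, -9.46962869e-01,
        -1.42592124e-01],
       [ 0.00000000e+00,  0.00000000e+00,  0.00000000e+00,
         1.00000000e+00]])}
0.99613671875
```

View pics/scene0.png

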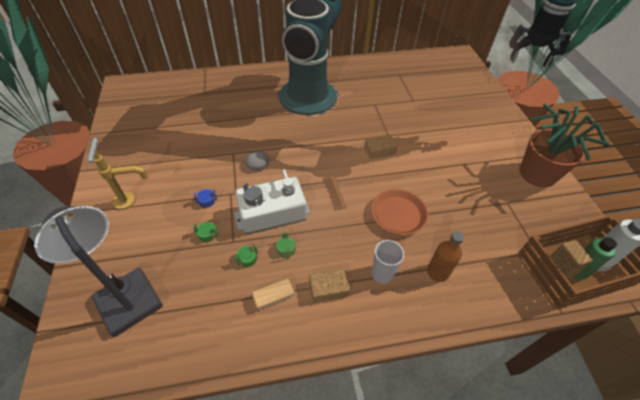

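View pics/top0.png

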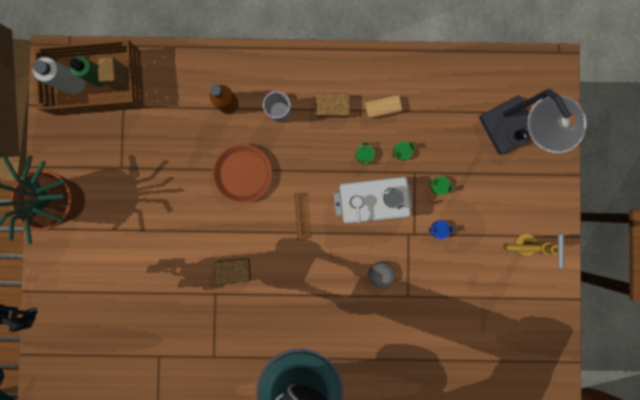

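View pics/wrist0.png

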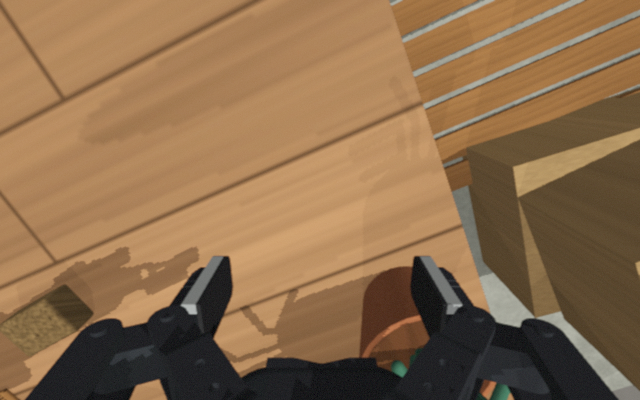

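The scene picture shows the white dispenser at about (272,203) with a grey cap at (254,196) and the pump at (288,188). The dish is at (399,213). In the top view the cap is at (394,198), the dish at (243,173), the blue look-alike at (441,229), and the green ones at (366,155), (404,151) and (441,186). The grey disc at (381,274) stands on the bench without tabs, so I take it for the pumice.

```bash
cat > h.py <<'E'
import numpy as np, cv2
from scipy.spatial.transform import Rotation as R
from workcell import bot
def cam(name,s=None):
    p=bot.camera_params(name); f=200/np.tan(np.radians(p['fov_y'])/2)
    if name=='wrist':
        T=np.eye(4);T[:3,:3]=R.from_rotvec(s['tcp_rot']).as_matrix();T[:3,3]=s['tool_pos']
        M=T@p['T_tool_cam']
    else:
        M=np.eye(4);M[:3,:3]=R.from_rotvec(p['rotation']).as_matrix();M[:3,3]=p['xyz']
    return f,p['cx'],p['cy'],M
def cloud(d,c):
    f,cx,cy,M=c; v,u=np.mgrid[:400,:640]
    P=np.stack([(u-cx)/f*d,-(v-cy)/f*d,-d],-1)
    return P@M[:3,:3].T+M[:3,3]
def ray(u,v,z,c):
    f,cx,cy,M=c; r=M[:3,:3]@np.array([(u-cx)/f,-(v-cy)/f,-1.]); o=M[:3,3]
    return o+r*(z-o[2])/r[2]
E
python3 - <<'E'
from h import *
z=np.load('top0.npz'); im,d=z['im'],z['d']
P=cloud(d,cam('top'))
for u,v in [(394,198),(375,190),(362,202),(340,215),(243,173),(381,274),(303,215),(366,155),(441,229),(232,271),(330,105),(383,106),(277,105),(220,95),(180,330),(520,245),(404,151),(441,186)]:
    print((u,v),P[v,u].round(3))
c=cv2.resize(im[165:235,320:460],None,fx=5.5,fy=5.5,interpolation=cv2.INTER_CUBIC); cv2.imwrite('pics/topcrop.png',c)
s=np.load('scene0.npz')['im'];cv2.imwrite('pics/scrop.png',cv2.resize(s[160:240,220:330],None,fx=7,fy=7,interpolation=cv2.INTER_CUBIC))
E
```

```text
(394, 198) [ 0.517 -0.233  0.104]
(375, 190) [ 0.537 -0.187  0.08 ]
(362, 202) [ 0.506 -0.152  0.123]
(340, 215) [ 0.471 -0.102  0.   ]
(243, 173) [0.58  0.161 0.001]
(381, 274) [ 0.319 -0.211  0.032]
(303, 215) [ 0.47  -0.003  0.008]
(366, 155) [ 0.632 -0.168  0.023]
(441, 229) [ 0.439 -0.367  0.034]
(232, 271) [0.322 0.178 0.04 ]
(330, 105) [ 0.762 -0.07   0.034]
(383, 106) [ 0.763 -0.211  0.029]
(277, 105) [0.766 0.073 0.004]
(220, 95) [0.76  0.199 0.144]
(180, 330) [0.16  0.319 0.005]
(520, 245) [ 0.407 -0.537  0.132]
(404, 151) [ 0.643 -0.268  0.029]
(441, 186) [ 0.552 -0.368  0.027]
```

View pics/topcrop.png

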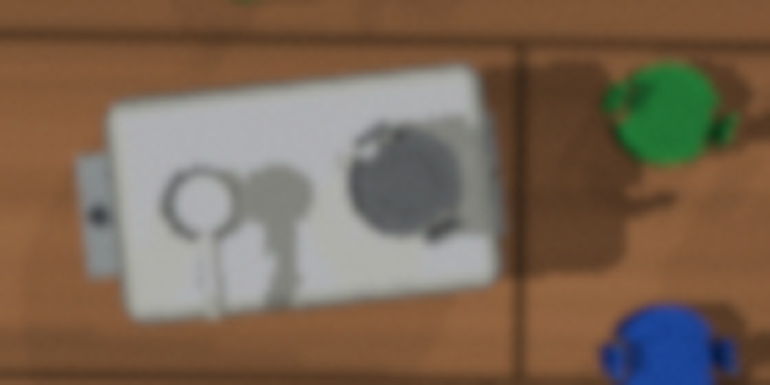

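View pics/scrop.png

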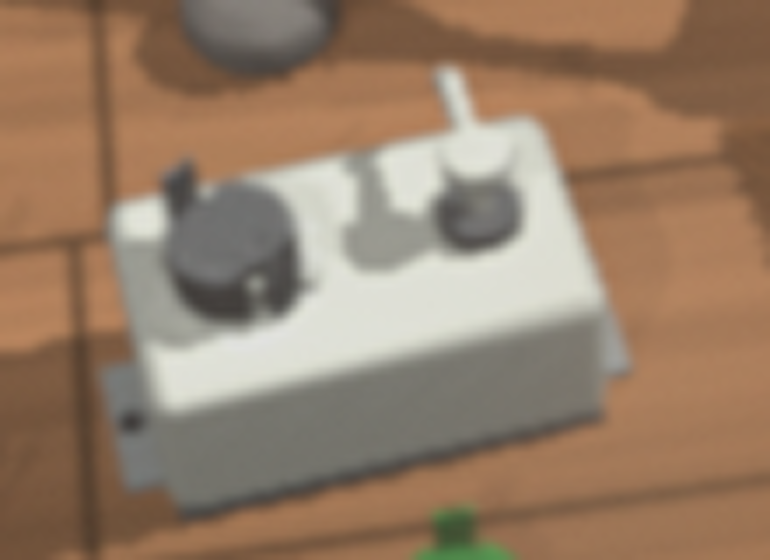

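The grey part on the tank is the real cap: one tab pair and a grey body on the white deck. The others are blue or green and stand on the bench. I'll move above it for a close look.

```bash
cat >> h.py <<'E'
def goto(pos,head):
    """tool-frame shift (mm) and rotvec (deg) to tool-down pose with tool y at heading deg"""
    s=bot.read_state(); Rm=R.from_rotvec(s['tcp_rot'])
    h=np.radians(head); y=np.array([np.cos(h),np.sin(h),0]); z=np.array([0,0,-1.]); x=np.cross(y,z)
    Rt=R.from_matrix(np.stack([x,y,z],1))
    print('t',round(s['time'],2),'pos',s['tool_pos'].round(4),'head',np.degrees(np.arctan2(*Rm.as_matrix()[1::-1,1])).round(2),'shift',(Rm.inv().apply(np.array(pos)-s['tool_pos'])*1000).round(1),'rot',(Rm.inv()*Rt).as_rotvec(degrees=True).round(2),'q',s['q'].round(2),'F',s['wrist_force'].round(1),'w',round(s['width'],3))
E
python3 - <<'E'
from h import *
goto([0.36,0.33,0.30],-4); goto([0.46,0.05,.30],-70);goto([0.48,-0.18,.30],-142)
E
```

```text
t 0.15 pos [0.2718 0.6172 0.2302] head 66.23 shift [-196.5 -227.4  -69.4] rot [-9.000e-02  6.000e-02  7.023e+01] q [ 1.12  0.26  1.61  0.    1.27 -0.04] F [-0.7 -0.5  0.1] w 1.0
t 0.15 pos [0.2718 0.6172 0.2302] head 66.23 shift [-400.9 -443.4  -69. ] rot [-5.0000e-02  1.2000e-01  1.3623e+02] q [ 1.12  0.26  1.61  0.    1.27 -0.04] F [-0.7 -0.5  0.1] w 1.0
t 0.15 pos [0.2718 0.6172 0.2302] head 66.23 shift [-511.9 -645.8  -68.7] rot [-3.0000e-02 -1.4000e-01 -1.5177e+02] q [ 1.12  0.26  1.61  0.    1.27 -0.04] F [-0.7 -0.5  0.1] w 1.0
```

Request:
arm_command:
  targets: "-196 -227 -69 0 0 70 1;-196 -227 -69 0 0 70 1;-196 -227 -69 0 0 70 1;-196 -227 -69 0 0 70 1;-196 -227 -69 0 0 70 1;-196 -227 -69 0 0 70 1;-196 -227 -69 0 0 70 1;-196 -227 -69 0 0 70 1;-196 -227 -69 0 0 70 1;-196 -227 -69 0 0 70 1"
  newtons: 20

```text
time: 0.98
tool_pos: [0.3605, 0.3296, 0.3009]
tcp_rot: [2.302, 2.137, 0.002]
wrist_force: [-0.8, 0.0, -0.1]
width: 0.999
```

```bash
python3 -c "
from h import *
goto([0.46,0.05,.30],-70)"
```

```text
t 0.98 pos [0.3605 0.3296 0.3009] head -4.27 shift [-271.4  120.     0.8] rot [ 2.000e-02 -7.000e-02  6.573e+01] q [ 0.69 -0.13  1.9  -0.    1.38  0.76] F [-0.8  0.  -0.1] w 0.999
```

Request:
arm_command:
  targets: "-271 120 0 0 0 65.7 1;-271 120 0 0 0 65.7 1;-271 120 0 0 0 65.7 1;-271 120 0 0 0 65.7 1;-271 120 0 0 0 65.7 1;-271 120 0 0 0 65.7 1;-271 120 0 0 0 65.7 1;-271 120 0 0 0 65.7 1;-271 120 0 0 0 65.7 1;-271 120 0 0 0 65.7 1"

```text
time: 1.82
tool_pos: [0.4619, 0.0514, 0.2999]
tcp_rot: [-3.093, -0.55, 0.001]
wrist_force: [-0.1, -0.1, -0.4]
width: 0.998
```

```bash
python3 -c "
from h import *
goto([0.48,-0.19,.30],-142)"
```

```text
t 1.82 pos [0.4619 0.0514 0.2999] head -69.84 shift [-6.620e+01  2.329e+02 -1.000e-01] rot [1.000e-02 5.000e-02 7.216e+01] q [ 0.06 -0.18  1.94  0.    1.38  1.28] F [-0.1 -0.1 -0.4] w 0.998
```

Request:
arm_command:
  targets: "-66 233 0 0 0 72.2 1;-66 233 0 0 0 72.2 1;-66 233 0 0 0 72.2 1;-66 233 0 0 0 72.2 1;-66 233 0 0 0 72.2 1;-66 233 0 0 0 72.2 1;-66 233 0 0 0 72.2 1;-66 233 0 0 0 72.2 1;-66 233 0 0 0 72.2 1;-66 233 0 0 0 72.2 1"

```text
time: 2.65
tool_pos: [0.4817, -0.1883, 0.2999]
tcp_rot: [-2.832, 1.359, 0.001]
wrist_force: [0.3, 0.1, 0.1]
width: 0.999
```

Request:
arm_command:
  targets: "0 0 0 0 0 0 1;0 0 0 0 0 0 1"

```text
time: 2.82
tool_pos: [0.4818, -0.188, 0.3001]
tcp_rot: [-2.839, 1.346, 0.001]
wrist_force: [0.2, 0.1, -0.3]
width: 1.002
```

```bash
python3 - <<'E'
from h import *
goto([0.48,-0.19,.30],-142)
s=bot.read_state(); im,d=bot.read_camera('wrist'); np.savez('w1.npz',im=im,d=d,p=s['tool_pos'],r=s['tcp_rot']); cv2.imwrite('pics/w1.png',im)
E
```

```text
t 2.82 pos [ 0.4818 -0.188   0.3001] head -140.74 shift [0.4 2.6 0.1] rot [0.01 0.02 1.26] q [-0.42 -0.07  1.85  0.    1.37  2.04] F [ 0.2  0.1 -0.3] w 1.002
```

View pics/w1.png

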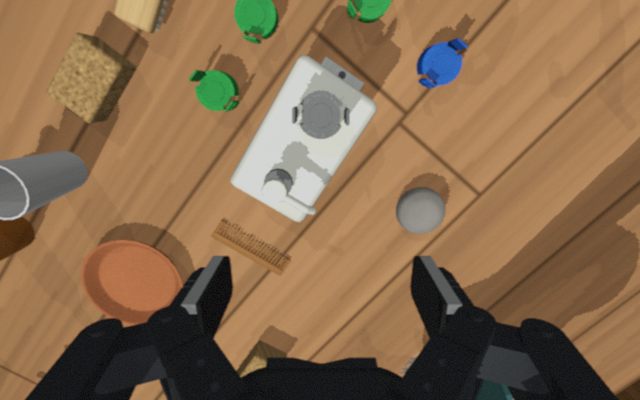

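The wrist view shows the grey cap at (321,115) with tabs at (296,115) and (346,116). The pump is at (280,185) and the dish at (133,278).

```bash
python3 - <<'E'
from h import *
z=np.load('w1.npz'); im,d=z['im'],z['d']; s=dict(tool_pos=z['p'],tcp_rot=z['r']); c=cam('wrist',s)
P=cloud(d,c); print(P[115,321].round(4),P[115,296].round(4),P[116,346].round(4), P[90,297], P[278,133].round(4))
cv2.imwrite('pics/w1c.png',cv2.resize(im[80:150,270:380],None,fx=7,fy=7,interpolation=cv2.INTER_CUBIC))
box=np.zeros((400,640),bool); box[80:150,280:365]=1
Z=P[...,2]
m=box&(abs(Z-Z[115,321])<0.004); 
n,l,st,ce=cv2.connectedComponentsWithStats(m.astype(np.uint8))
k=l[115,321]; q=P[l==k][:,:2]; print('top', Z[115,321], (l==k).sum(), q.mean(0))
cn,_=cv2.findContours((l==k).astype(np.uint8),0,2); cn=max(cn,key=len)[:,0]
(u,v),r=cv2.minEnclosingCircle(cn); print('circle',u,v,r, ray(u,v,0.106,c), r*(c[3][2,3]-.106)/c[0])
hi=box&(Z>Z[115,321]+0.007)
n,l,st,ce=cv2.connectedComponentsWithStats(hi.astype(np.uint8))
for i in range(1,n): print(st[i],ce[i],np.median(P[l==i],0), P[l==i].max(0))
# dish via colour
hsv=cv2.cvtColor(im,cv2.COLOR_BGR2HSV)
E
```

```text
[ 0.5185 -0.2318  0.1065] [ 0.5386 -0.2156  0.1083] [ 0.4989 -0.2477  0.1176] [ 0.55429615 -0.23422653  0.08083648] [0.5863 0.1628 0.0076]
top 0.10650710308159717 1629 [ 0.51890376 -0.23198937]
circle 320.9550476074219 114.38201904296875 24.150880813598633 [ 0.51886312 -0.23224372  0.106     ] 0.02589194104429747
[345  82   1   1   1] [345.  82.] [ 0.53534654 -0.25246249  0.44265881] [ 0.53534654 -0.25246249  0.44265881]
[319  91   2   2   2] [319.5  91.5] [ 0.53534654 -0.25246249  0.44265881] [ 0.53534654 -0.25246249  0.44265881]
[317  92   1   1   1] [317.  92.] [ 0.53534654 -0.25246249  0.44265881] [ 0.53534654 -0.25246249  0.44265881]
[335  92   1   1   1] [335.  92.] [ 0.53534654 -0.25246249  0.44265881] [ 0.53534654 -0.25246249  0.44265881]
[292 107   4  17  65] [293.55384615 115.12307692] [ 0.54020074 -0.21496879  0.12027373] [ 0.5458258  -0.20837545  0.44265881]
[303 109   1   1   1] [303. 109.] [ 0.53534654 -0.25246249  0.44265881] [ 0.53534654 -0.25246249  0.44265881]
[346 109   4  17  63] [347.49206349 116.63492063] [ 0.49769781 -0.24824858  0.12039691] [ 0.50284773 -0.241
[... 308 characters left out ...]
1] [ 0.53534654 -0.25246249  0.44265881]
[301 126   1   1   1] [301. 126.] [ 0.53534654 -0.25246249  0.44265881] [ 0.53534654 -0.25246249  0.44265881]
[294 128   1   1   1] [294. 128.] [ 0.53534654 -0.25246249  0.44265881] [ 0.53534654 -0.25246249  0.44265881]
[284 131   1   1   1] [284. 131.] [ 0.53534654 -0.25246249  0.44265881] [ 0.53534654 -0.25246249  0.44265881]
[350 130   1   1   1] [350. 130.] [ 0.53534654 -0.25246249  0.44265881] [ 0.53534654 -0.25246249  0.44265881]
[345 136   1   1   1] [345. 136.] [ 0.53534654 -0.25246249  0.44265881] [ 0.53534654 -0.25246249  0.44265881]
[312 147   1   1   1] [312. 147.] [ 0.53534654 -0.25246249  0.44265881] [ 0.53534654 -0.25246249  0.44265881]
```

View pics/w1c.png

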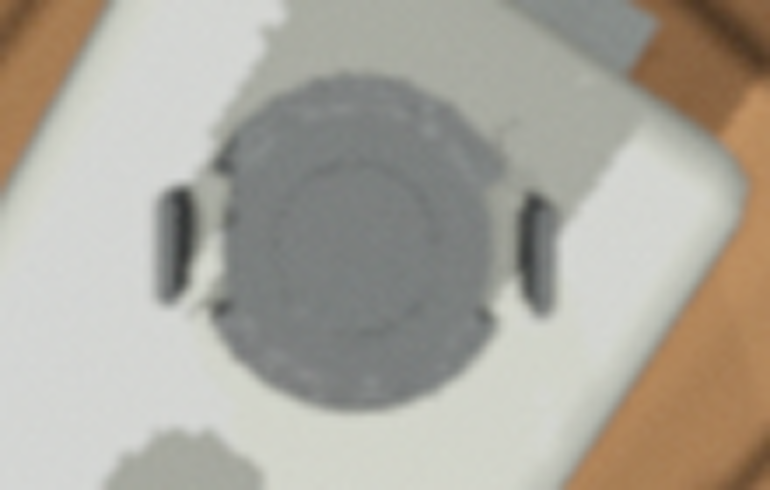

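```bash
python3 - <<'E'
from h import *
goto([0.519,-0.232,.17],-142)
E
```

```text
t 2.87 pos [ 0.4818 -0.1881  0.3001] head -140.76 shift [ 57.6  -1.  130.1] rot [0.01 0.01 1.24] q [-0.42 -0.07  1.85 -0.    1.37  2.04] F [0.6 0.1 0.2] w 0.998
```

Request:
arm_command:
  targets: "57.6 -1 60 0 0 1.2 1;57.6 -1 60 0 0 1.2 1;57.6 -1 130 0 0 1.2 1;57.6 -1 130 0 0 1.2 1;57.6 -1 130 0 0 1.2 1;57.6 -1 130 0 0 1.2 1;57.6 -1 130 0 0 1.2 1"

```text
time: 3.45
tool_pos: [0.5199, -0.233, 0.1722]
tcp_rot: [2.822, -1.381, 0.004]
wrist_force: [1.3, 0.4, 1.1]
width: 1.001
```

```bash
python3 - <<'E'
from h import *
goto([0.519,-0.232,.092],-142)
s=bot.read_state(); im,d=bot.read_camera('wrist'); np.savez('w2.npz',im=im,d=d,p=s['tool_pos'],r=s['tcp_rot']); cv2.imwrite('pics/w2.png',im)
im2,d=bot.read_camera('scene'); cv2.imwrite('pics/s2.png',cv2.resize(im2[120:280,160:380],None,fx=3.5,fy=3.5))
P=cloud(d:=np.load('w2.npz')['d'],cam('wrist',s)); Z=P[...,2]
m=(abs(Z-0.118)<0.006)&(abs(P[...,0]-.519)<.05)&(abs(P[...,1]+.232)<.05)
n,l,st,ce=cv2.connectedComponentsWithStats(m.astype(np.uint8))
Rm=R.from_rotvec(s['tcp_rot'])
for i in range(1,n):
    if st[i][4]>15: q=np.median(P[l==i],0); print(st[i],q.round(4),(Rm.inv().apply(q-s['tool_pos'])*1000).round(1))
m=(abs(Z-0.1065)<0.003)&(abs(P[...,0]-.519)<.04)&(abs(P[...,1]+.232)<.04)
print(P[m].mean(0),m.sum())
E
```

```text
t 3.45 pos [ 0.5199 -0.233   0.1722] head -142.17 shift [-1.5  0.1 80.2] rot [-0.06 -0.13 -0.17] q [-0.47  0.11  1.9  -0.    1.13  2.02] F [1.3 0.4 1.1] w 1.001
[280 207   7  26 142] [ 0.5409 -0.2166  0.1203] [ -0.2 -26.6  51.9]
[359 207   6  27 141] [ 0.4988 -0.249   0.1203] [-0.5 26.5 51.8]
[ 0.51949923 -0.23247939  0.1063544 ] 3242
```

View pics/w2.png

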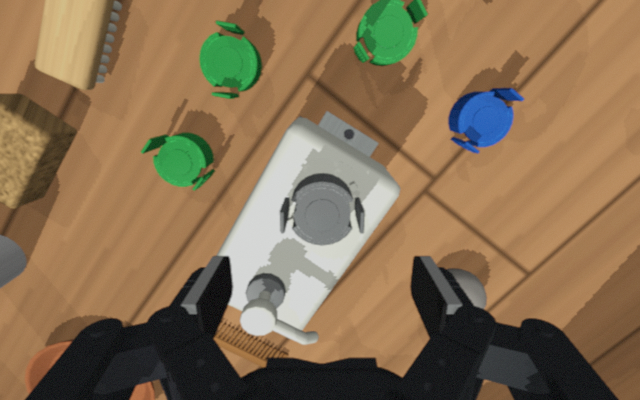

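View pics/s2.png

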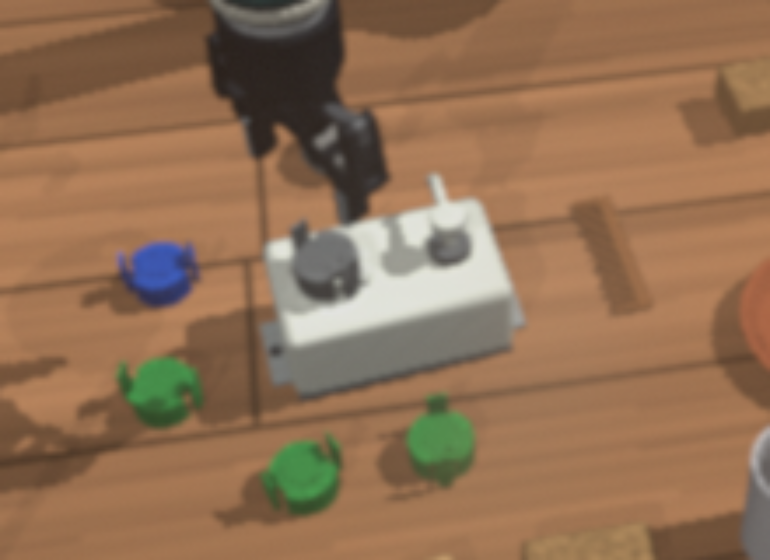

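The cap lies on the tool axis within 0.5 mm and the jaw line matches the tabs. Next I descend to the pinch height.

Request:
arm_command:
  targets: "0 0 30 0 0 0 1;0 0 55 0 0 0 1;0 0 68 0 0 0 1;0 0 75 0 0 0 1;0 0 77 0 0 0 1;0 0 77 0 0 0 1;0 0 77 0 0 0 1;0 0 77 0 0 0 1"

```text
time: 4.22
tool_pos: [0.52, -0.2334, 0.095]
tcp_rot: [2.82, -1.384, 0.004]
wrist_force: [0.4, -0.6, 0.1]
width: 1.001
```

```bash
python3 - <<'E'
from h import *
goto([0.5192,-0.232,.092],-142)
s=bot.read_state(); im,d=bot.read_camera('wrist'); cv2.imwrite('pics/w3.png',im)
im2,d=bot.read_camera('scene'); cv2.imwrite('pics/s3.png',cv2.resize(im2[150:250,200:340],None,fx=5.5,fy=5.5,interpolation=cv2.INTER_CUBIC))
E
```

```text
t 4.22 pos [ 0.52   -0.2334  0.095 ] head -142.28 shift [-1.6 -0.3  3. ] rot [-0.07 -0.15 -0.28] q [-0.47  0.19  1.96 -0.    0.99  2.02] F [ 0.4 -0.6  0.1] w 1.001
```

View pics/w3.png

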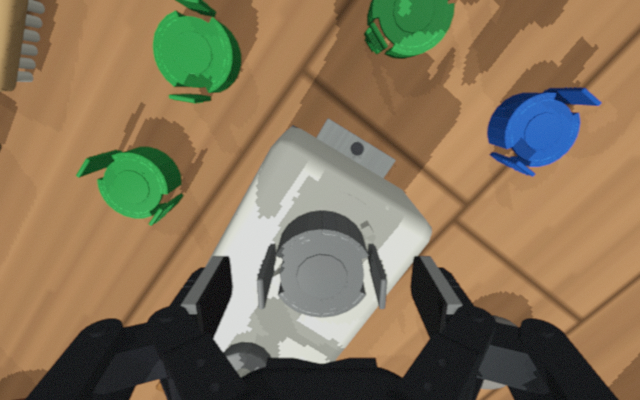

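View pics/s3.png

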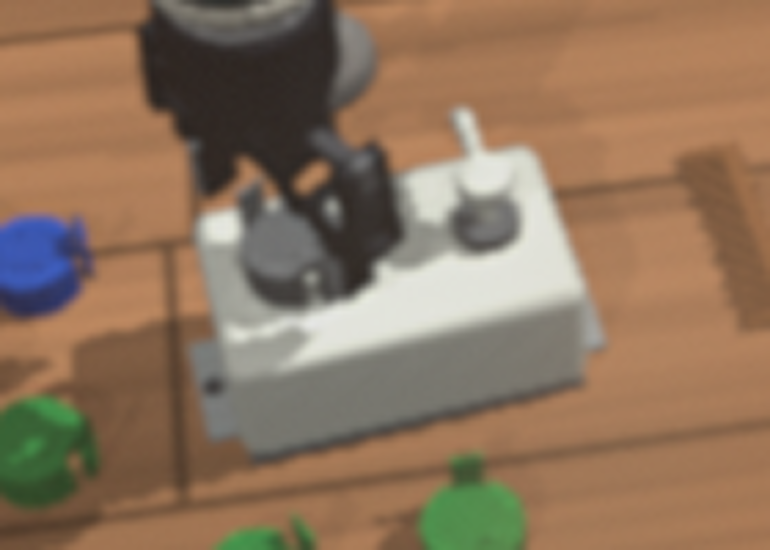

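Request:
arm_command:
  targets: "-0.4 0 3 0 0 0 1;-0.4 0 3 0 0 0 1;-0.4 0 3 0 0 0 0.7;-0.4 0 3 0 0 0 0.7;-0.4 0 3 0 0 0 0.7;-0.4 0 3 0 0 0 0.7"
  newtons: 20

```text
time: 4.82
tool_pos: [0.5185, -0.2325, 0.0902]
tcp_rot: [-2.82, 1.384, 0.0]
wrist_force: [0.3, 0.2, -0.4]
width: 0.7
```

```bash
python3 - <<'E'
from h import *
goto([0.5192,-0.232,.092],-142)
im,d=bot.read_camera('wrist'); cv2.imwrite('pics/w4.png',im[180:,160:480])
E
```

```text
t 4.82 pos [ 0.5185 -0.2325  0.0902] head -142.29 shift [ 0.  -0.9 -1.8] rot [ 0.    0.   -0.29] q [-0.47  0.19  1.97  0.    0.98  2.02] F [ 0.3  0.2 -0.4] w 0.7
```

View pics/w4.png

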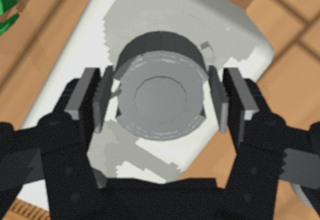

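Pads (crop x 92 and 230) sit evenly outside both tabs (105 and 215). I'll close at 20 N.

Request:
arm_command:
  targets: "0 0 0 0 0 0 0.6;0 0 0 0 0 0 0.6;0 0 0 0 0 0 0.45;0 0 0 0 0 0 0.45;0 0 0 0 0 0 0.45;0 0 0 0 0 0 0.45"
  newtons: 20

```text
time: 5.37
tool_pos: [0.5188, -0.2325, 0.0915]
tcp_rot: [-2.82, 1.384, -0.001]
wrist_force: [-2.1, 1.5, 7.0]
width: 0.549
```

```bash
python3 - <<'E'
from h import *
goto([0.5192,-0.232,.092],-142); print(bot.read_state()['torque'].round(3))
im,d=bot.read_camera('wrist'); cv2.imwrite('pics/w5.png',im[180:,160:480])
E
```

```text
t 5.37 pos [ 0.5188 -0.2325  0.0915] head -142.29 shift [-0.2 -0.6 -0.5] rot [-0.02 -0.02 -0.29] q [-0.47  0.19  1.97  0.    0.98  2.02] F [-2.1  1.5  7. ] w 0.549
[0.303 0.436 0.05 ]
```

View pics/w5.png

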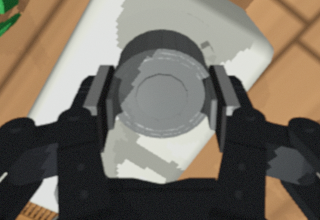

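Width 0.549 (about 47 mm), so both tabs are fully in. I'll ease the 7 N of down push, then turn 30°, which is below the earliest stop.

Request:
arm_command:
  targets: "0 0 -1.3 0 0 0 0.45;0 0 -1.3 0 0 0 0.45;0 0 -1.3 0 0 -3 0.45;0 0 -1.3 0 0 -6 0.45;0 0 -1.3 0 0 -9 0.45;0 0 -1.3 0 0 -12 0.45;0 0 -1.3 0 0 -12 0.45"

```text
time: 6.0
tool_pos: [0.5192, -0.2327, 0.0924]
tcp_rot: [-2.95, 1.08, -0.002]
wrist_force: [0.4, 1.0, 4.9]
width: 0.551
```

```bash
python3 - <<'E'
from h import *
goto([0.5192,-0.232,.092],-142); print(bot.read_state()['torque'].round(3))
im,d=bot.read_camera('wrist'); cv2.imwrite('pics/w6.png',im[180:,160:480])
E
```

```text
t 6.0 pos [ 0.5192 -0.2327  0.0924] head -130.22 shift [-0.5 -0.5  0.4] rot [-0.04 -0.08 11.78] q [-0.47  0.19  1.97  0.    0.98  1.81] F [0.4 1.  4.9] w 0.551
[0.251 0.045 0.036]
```

View pics/w6.png

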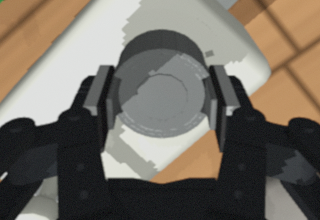

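Request:
arm_command:
  targets: "0 0 -0.7 0 0 -3 0.45;0 0 -0.7 0 0 -6 0.45;0 0 -0.7 0 0 -9 0.45;0 0 -0.7 0 0 -12 0.45;0 0 -0.7 0 0 -15 0.45;0 0 -0.7 0 0 -18 0.45;0 0 -0.7 0 0 -20 0.45;0 0 -0.7 0 0 -20 0.45"

```text
time: 6.72
tool_pos: [0.5193, -0.2325, 0.0925]
tcp_rot: [-3.092, 0.554, -0.002]
wrist_force: [2.0, 2.0, 2.6]
width: 0.555
```

```bash
cat > st.py <<'E'
from h import *
goto([0.5192,-0.232,.092],-142); print(bot.read_state()['torque'].round(3),bot.read_state()['joint_torque'].round(3))
E
python3 st.py
```

```text
t 6.72 pos [ 0.5193 -0.2325  0.0925] head -110.33 shift [-0.2 -0.4  0.5] rot [-0.05 -0.07 31.67] q [-0.47  0.19  1.97  0.    0.98  1.46] F [2.  2.  2.6] w 0.555
[ 0.278 -0.285  0.04 ] [ -1.338 -41.116 -30.122  -0.654   0.33   -0.345]
```

Request:
arm_command:
  targets: "0 0 0 0 0 -2 0.45;0 0 0 0 0 -4 0.45;0 0 0 0 0 -4 0.45"

```text
time: 6.97
tool_pos: [0.5192, -0.2324, 0.0925]
tcp_rot: [-3.109, 0.447, -0.002]
wrist_force: [2.0, 2.3, 2.7]
width: 0.549
```

```bash
python3 st.py
```

```text
t 6.97 pos [ 0.5192 -0.2324  0.0925] head -106.36 shift [-0.1 -0.4  0.5] rot [-0.05 -0.07 35.64] q [-0.47  0.19  1.97  0.    0.98  1.39] F [2.  2.3 2.7] w 0.549
[ 0.358 -0.352  0.061] [ -1.631 -41.006 -29.962  -0.812   0.379  -0.324]
```

Request:
arm_command:
  targets: "0 0 0 0 0 -1.5 0.45;0 0 0 0 0 -3 0.45;0 0 0 0 0 -3 0.45"

```text
time: 7.22
tool_pos: [0.5191, -0.2324, 0.0925]
tcp_rot: [-3.12, 0.366, -0.002]
wrist_force: [2.2, 2.3, 2.6]
width: 0.551
```

```bash
python3 st.py
```

```text
t 7.22 pos [ 0.5191 -0.2324  0.0925] head -103.39 shift [-0.  -0.4  0.5] rot [-0.04 -0.06 38.61] q [-0.47  0.19  1.97  0.    0.98  1.34] F [2.2 2.3 2.6] w 0.551
[ 0.416 -0.374  0.002] [ -1.737 -40.824 -29.856  -0.888   0.358  -0.254]
```

Request:
arm_command:
  targets: "0 0 0 0 0 -1.5 0.45;0 0 0 0 0 -3 0.45;0 0 0 0 0 -3 0.45"

```text
time: 7.47
tool_pos: [0.5189, -0.2324, 0.0925]
tcp_rot: [-3.129, 0.284, -0.001]
wrist_force: [2.1, 2.1, 3.1]
width: 0.549
```

```bash
python3 st.py
```

```text
t 7.47 pos [ 0.5189 -0.2324  0.0925] head -100.38 shift [ 0.2 -0.5  0.5] rot [-3.000e-02 -4.000e-02  4.162e+01] q [-0.47  0.19  1.97  0.    0.98  1.29] F [2.1 2.1 3.1] w 0.549
[ 0.39  -0.379  0.075] [ -1.698 -40.626 -29.795  -0.87    0.297  -0.252]
```

Request:
arm_command:
  targets: "0 0 0 0 0 -1.5 0.45;0 0 0 0 0 -3 0.45;0 0 0 0 0 -3 0.45"

```text
time: 7.72
tool_pos: [0.5188, -0.2324, 0.0925]
tcp_rot: [-3.135, 0.202, -0.001]
wrist_force: [2.5, 2.1, 4.3]
width: 0.55
```

```bash
python3 st.py
```

```text
t 7.72 pos [ 0.5188 -0.2324  0.0925] head -97.38 shift [ 0.3 -0.5  0.5] rot [-2.000e-02 -3.000e-02  4.462e+01] q [-0.47  0.19  1.97  0.    0.98  1.23] F [2.5 2.1 4.3] w 0.55
[ 0.389 -0.279 -0.013] [ -1.727 -40.407 -29.778  -0.907   0.199  -0.279]
```

Request:
arm_command:
  targets: "0 0 0 0 0 -1.5 0.45;0 0 0 0 0 -3 0.45;0 0 0 0 0 -3 0.45"

```text
time: 7.97
tool_pos: [0.5187, -0.2319, 0.0925]
tcp_rot: [-3.138, 0.121, -0.0]
wrist_force: [2.0, 5.0, 5.2]
width: 0.549
```

```bash
python3 st.py;  python3 - <<'E'
from h import *
im,d=bot.read_camera('wrist'); cv2.imwrite('pics/w7.png',im[180:,160:480])
E
```

```text
t 7.97 pos [ 0.5187 -0.2319  0.0925] head -94.4 shift [0.5 0.  0.5] rot [-6.00e-02  1.00e-02  4.76e+01] q [-0.46  0.19  1.97  0.    0.98  1.18] F [2.  5.  5.2] w 0.549
[ 0.78  -0.319 -0.105] [ -2.749 -40.008 -29.987  -1.509  -0.138  -0.381]
```

View pics/w7.png

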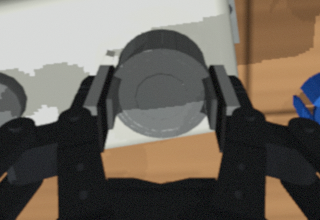

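Moment and lateral force both rose at about 48° of turn, so this may be the stop. I'll take one small step to confirm.

Request:
arm_command:
  targets: "0 0 0 0 0 -1 0.45;0 0 0 0 0 -1 0.45"

```text
time: 8.18
tool_pos: [0.5187, -0.2318, 0.0924]
tcp_rot: [-3.139, 0.094, -0.0]
wrist_force: [2.8, 4.8, 4.9]
width: 0.55
```

```bash
python3 st.py
```

```text
t 8.18 pos [ 0.5187 -0.2318  0.0924] head -93.42 shift [0.5 0.2 0.4] rot [-7.000e-02  2.000e-02  4.858e+01] q [-0.46  0.19  1.97  0.    0.98  1.16] F [2.8 4.8 4.9] w 0.55
[ 0.9   -0.368 -0.21 ] [ -3.    -39.881 -30.017  -1.736  -0.231  -0.359]
```

Request:
arm_command:
  targets: "0 0 0 0 0 -1 0.45;0 0 0 0 0 -1 0.45"

```text
time: 8.35
tool_pos: [0.5187, -0.2317, 0.0924]
tcp_rot: [-3.139, 0.067, -0.0]
wrist_force: [1.7, 6.2, 5.2]
width: 0.547
```

```bash
python3 st.py
```

```text
t 8.35 pos [ 0.5187 -0.2317  0.0924] head -92.44 shift [0.6 0.3 0.4] rot [-9.000e-02  3.000e-02  4.956e+01] q [-0.46  0.19  1.97  0.    0.98  1.15] F [1.7 6.2 5.2] w 0.547
[ 0.913 -0.265 -0.368] [ -2.967 -39.849 -30.042  -1.846  -0.262  -0.484]
```

The moment rises about 0.15 N·m per degree, so this is the open stop. I'll back off 2.3° and start lifting gently.

Request:
arm_command:
  targets: "0 0 0 0 0 1.2 0.45;0 0 0 0 0 2.3 0.45;0 0 0 0 0 2.3 0.45"

```text
time: 8.6
tool_pos: [0.5187, -0.2318, 0.0924]
tcp_rot: [-3.138, 0.131, -0.0]
wrist_force: [1.4, 5.5, 4.9]
width: 0.552
```

```bash
python3 st.py
```

```text
t 8.6 pos [ 0.5187 -0.2318  0.0924] head -94.77 shift [0.5 0.1 0.4] rot [-6.000e-02  1.000e-02  4.723e+01] q [-0.46  0.19  1.97  0.    0.98  1.19] F [1.4 5.5 4.9] w 0.552
[ 0.843 -0.344 -0.02 ] [ -3.114 -39.944 -29.985  -1.634  -0.179   0.11 ]
```

Request:
arm_command:
  targets: "0 0 -1 0 0 0 0.45;0 0 -2 0 0 0 0.45;0 0 -3 0 0 0 0.45"

```text
time: 8.85
tool_pos: [0.5185, -0.2319, 0.0941]
tcp_rot: [-3.138, 0.129, -0.0]
wrist_force: [5.3, 3.3, -5.5]
width: 0.551
```

```bash
python3 st.py
```

```text
t 8.85 pos [ 0.5185 -0.2319  0.0941] head -94.72 shift [0.7 0.1 2.1] rot [-5.000e-02  2.000e-02  4.728e+01] q [-0.46  0.19  1.97  0.    0.99  1.19] F [ 5.3  3.3 -5.5] w 0.551
[ 0.52  -0.967 -0.027] [-2.7660e+00 -4.5255e+01 -3.2208e+01 -1.5080e+00  1.3360e+00 -4.0000e-02]
```

Request:
arm_command:
  targets: "0 0 -1 0 0 0 0.45;0 0 -1 0 0 0 0.45"

```text
time: 9.02
tool_pos: [0.5185, -0.2319, 0.095]
tcp_rot: [-3.138, 0.129, -0.0]
wrist_force: [4.3, 3.2, -3.5]
width: 0.55
```

```bash
python3 st.py; python3 - <<'E'
from h import *
im,d=bot.read_camera('wrist'); cv2.imwrite('pics/w8.png',im[180:,160:480])
E
```

```text
t 9.02 pos [ 0.5185 -0.2319  0.095 ] head -94.72 shift [0.7 0.  3. ] rot [-5.000e-02  2.000e-02  4.728e+01] q [-0.46  0.19  1.97  0.    0.99  1.19] F [ 4.3  3.2 -3.5] w 0.55
[ 0.556 -0.84   0.026] [-2.8010e+00 -4.3779e+01 -3.1406e+01 -1.4810e+00  1.0470e+00 -1.2000e-02]
```

View pics/w8.png

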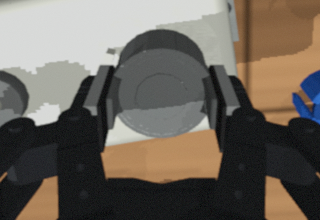

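Request:
arm_command:
  targets: "0 0 -1.5 0 0 0 0.45;0 0 -3 0 0 0 0.45;0 0 -4 0 0 0 0.45;0 0 -4 0 0 0 0.45"

```text
time: 9.4
tool_pos: [0.5186, -0.2323, 0.0993]
tcp_rot: [-3.139, 0.129, -0.0]
wrist_force: [3.8, 2.4, -1.5]
width: 0.548
```

```bash
python3 st.py; python3 - <<'E'
from h import *
s=bot.read_state();im,d=bot.read_camera('wrist'); cv2.imwrite('pics/w9.png',im[180:,160:480])
P=cloud(d,cam('wrist',s)); print(P[275,315:330:5].round(4))
E
```

```text
t 9.4 pos [ 0.5186 -0.2323  0.0993] head -94.7 shift [ 0.6 -0.3  7.3] rot [-1.00e-02  0.00e+00  4.73e+01] q [-0.47  0.18  1.96  0.    1.    1.19] F [ 3.8  2.4 -1.5] w 0.548
[ 0.478 -0.765  0.017] [ -2.323 -43.161 -31.29   -1.19    0.998   0.044]
[[ 0.519  -0.2297  0.1136]
 [ 0.5194 -0.2321  0.1145]
 [ 0.5188 -0.2344  0.1138]]
```

View pics/w9.png

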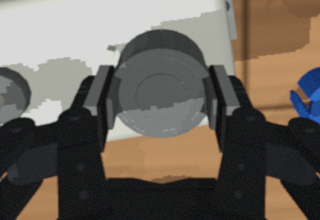

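The cap top reads 0.114 m, up from 0.106 m, so it is rising with the fingers. I'll lift it clear.

Request:
arm_command:
  targets: "0 0 -5 0 0 0 0.45;0 0 -12 0 0 0 0.45;0 0 -20 0 0 0 0.45;0 0 -30 0 0 0 0.45;0 0 -40 0 0 0 0.45;0 0 -50 0 0 0 0.45;0 0 -60 0 0 0 0.45;0 0 -70 0 0 0 0.45;0 0 -70 0 0 0 0.45"

```text
time: 10.2
tool_pos: [0.5201, -0.2334, 0.1737]
tcp_rot: [3.137, -0.126, 0.007]
wrist_force: [-0.0, -0.3, 0.7]
width: 0.549
```

```bash
python3 st.py; python3 - <<'E'
from h import *
s=bot.read_state();im,d=bot.read_camera('wrist'); cv2.imwrite('pics/w10.png',im)
P=cloud(d,cam('wrist',s)); print(P[275,315:330:5].round(4))
im2,d=bot.read_camera('scene'); cv2.imwrite('pics/s10.png',cv2.resize(im2[90:250,160:440],None,fx=2.8,fy=2.8))
im,d=bot.read_camera('top'); c=cam('top')
hsv=cv2.cvtColor(im,cv2.COLOR_BGR2HSV); print(hsv[173,243])
P=cloud(d,c); Z=P[...,2]
m=cv2.inRange(hsv,(0,120,40),(9,255,255)); m[:130]=0;m[220:]=0;m[:,:190]=0;m[:,290:]=0
n,l,st,ce=cv2.connectedComponentsWithStats(m); k=1+st[1:,4].argmax(); print(st[k],ce[k])
cn,_=cv2.findContours((l==k).astype(np.uint8),0,2); cn=max(cn,key=len)
e=cv2.minEnclosingCircle(cn); print(e, ray(*e[0],0.022,c), e[1]*1.36/c[0], 'ell',cv2.fitEllipse(cn))
mm=(l==k)&(abs(Z-0.007)<0.004); print(mm.sum(),P[mm].mean(0))
mm=(l==k)&(Z>0.017); print(mm.sum(),P[mm].min(0),P[mm].max(0))
E
```

```text
t 10.2 pos [ 0.5201 -0.2334  0.1737] head -94.59 shift [-1.4 -1.4 81.6] rot [-0.   -0.3  47.41] q [-0.47  0.11  1.9  -0.    1.13  1.19] F [-0.  -0.3  0.7] w 0.549
[-0.     0.002 -0.059] [ 8.0000e-03 -3.9760e+01 -3.3287e+01 -4.0000e-03  3.7600e-01  1.0000e-03]
[[ 0.5207 -0.2307  0.1883]
 [ 0.5205 -0.2331  0.1883]
 [ 0.521  -0.2355  0.1893]]
[ 10 170 141]
[214 145  57  57 877] [242.42303307 172.12428734]
((241.75262451171875, 172.61648559570312), 28.57540512084961) [0.57995167 0.16129534 0.022     ] 0.07600265233755221 ell ((242.42982482910156, 173.16404724121094), (46.22866439819336, 48.28598403930664), 40.58348083496094)
531 [0.58106989 0.16343901 0.0073854 ]
124 [ 0.49185959 -0.05626727  0.01703237] [0.65371942 0.23538533 1.37898812]
```

View pics/s10.png

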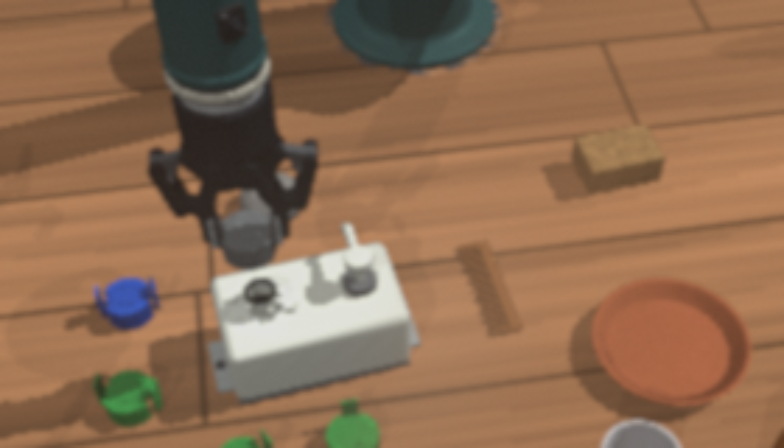

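View pics/w10.png

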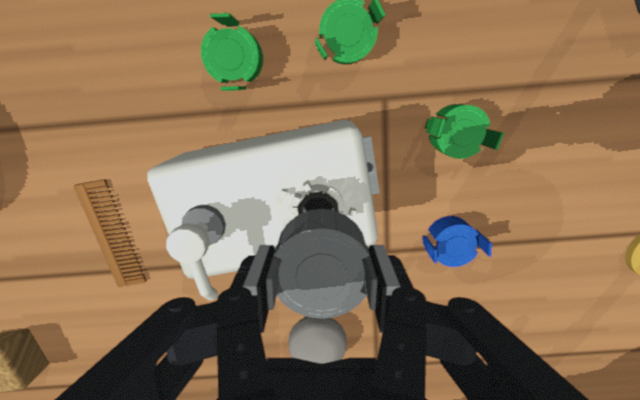

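The neck mouth is bare at wrist (320,200) and the cap hangs upright between the pads. The dish centre is at about (0.580, 0.162). I'll carry the cap over in two legs.

```bash
python3 - <<'E'
from h import *
goto([0.53,-0.05,.21],-48)
E
```

```text
t 10.35 pos [ 0.5184 -0.2324  0.1703] head -94.59 shift [  -3.  -182.8  -39.7] rot [  0.    -0.   -46.59] q [-0.47  0.11  1.9  -0.    1.13  1.19] F [-0.2  0.2 -1. ] w 0.548
```

Request:
arm_command:
  targets: "-1 0 -25 0 0 0 0.45;-2 -20 -40 0 0 -6 0.45;-3 -45 -40 0 0 -12 0.45;-3 -75 -40 0 0 -18 0.45;-3 -105 -40 0 0 -24 0.45;-3 -135 -40 0 0 -30 0.45;-3 -160 -40 0 0 -36 0.45;-3 -183 -40 0 0 -42 0.45;-3 -183 -40 0 0 -47 0.45;-3 -183 -40 0 0 -47 0.45"

```text
time: 11.18
tool_pos: [0.5295, -0.0484, 0.2092]
tcp_rot: [-2.925, -1.143, 0.003]
wrist_force: [-0.0, -0.2, 0.3]
width: 0.546
```

```bash
python3 - <<'E'
from h import *
goto([0.58,0.162,.21],0)
E
```

```text
t 11.18 pos [ 0.5295 -0.0484  0.2092] head -47.32 shift [ 179.8 -120.4   -0.8] rot [-1.100e-01  3.000e-02 -4.732e+01] q [-0.14  0.01  1.93 -0.    1.2   0.69] F [-0.  -0.2  0.3] w 0.546
```

Request:
arm_command:
  targets: "20 -13 0 0 0 -6 0.45;45 -30 0 0 0 -12 0.45;70 -47 0 0 0 -18 0.45;95 -64 0 0 0 -24 0.45;120 -81 0 0 0 -30 0.45;145 -98 0 0 0 -36 0.45;165 -111 0 0 0 -42 0.45;179 -120 0 0 0 -47 0.45;179 -120 0 0 0 -47 0.45;179 -120 0 0 0 -47 0.45"

```text
time: 12.02
tool_pos: [0.5811, 0.1594, 0.2093]
tcp_rot: [-2.235, -2.207, 0.003]
wrist_force: [-0.5, 0.5, -1.6]
width: 0.551
```

Request:
arm_command:
  targets: "0 0 0 0 0 0 0.45;0 0 0 0 0 0 0.45"

```text
time: 12.18
tool_pos: [0.581, 0.1581, 0.2098]
tcp_rot: [-2.236, -2.206, 0.002]
wrist_force: [0.2, -0.9, -0.1]
width: 0.553
```

```bash
python3 - <<'E'
from h import *
goto([0.58,0.162,.06],0)
s=bot.read_state();im,d=bot.read_camera('wrist'); cv2.imwrite('pics/w11.png',im)
P=cloud(d,cam('wrist',s)); print(P[275,315:330:5].round(4))
im2,d2=bot.read_camera('scene'); cv2.imwrite('pics/s11.png',im2)
E
```

```text
t 12.18 pos [0.581  0.1581 0.2098] head -0.76 shift [  4.   -1.  149.8] rot [-0.05  0.04 -0.76] q [ 0.22  0.14  1.79 -0.    1.21  0.24] F [ 0.2 -0.9 -0.1] w 0.553
[[0.5792 0.1568 0.2241]
 [0.5816 0.1579 0.2258]
 [0.5839 0.1575 0.2253]]
```

View pics/w11.png

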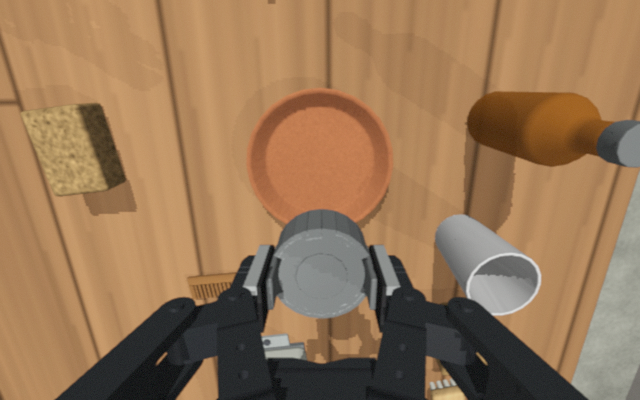

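View pics/s11.png

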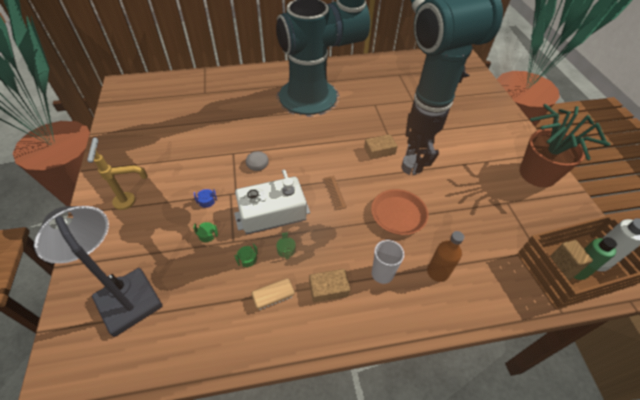

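```bash
python3 - <<'E'
from h import *
s=bot.read_state(); c=cam('wrist',s); print(ray(321,158,0.022,c), ray(249,157,.022,c), ray(392,157,.022,c))
E
```

```text
[0.58213851 0.16954604 0.022     ] [0.50517449 0.17162099 0.022     ] [0.65804451 0.16965743 0.022     ]
```

Request:
arm_command:
  targets: "6 0 30 0 0 0 0.45;6 0 60 0 0 0 0.45;6 0 90 0 0 0 0.45;6 0 120 0 0 0 0.45;6 0 140 0 0 0 0.45;6 0 155 0 0 0 0.45;6 0 165 0 0 0 0.45;6 0 170 0 0 0 0.45;6 0 170 0 0 0 0.45;6 0 170 0 0 0 0.45"

```text
time: 13.12
tool_pos: [0.5821, 0.1654, 0.0411]
tcp_rot: [2.233, 2.209, 0.002]
wrist_force: [0.8, 0.8, -0.1]
width: 0.551
```

```bash
python3 - <<'E'
from h import *
goto([0.581,0.164,.017],0)
s=bot.read_state();im,d=bot.read_camera('wrist'); cv2.imwrite('pics/w12.png',im)
P=cloud(d,cam('wrist',s)); print(P[275,315:330:5].round(4)); print(P[190,300:340:10].round(4))
E
```

```text
t 13.12 pos [0.5821 0.1654 0.0411] head -0.62 shift [-1.4 -1.1 24.1] rot [ 0.07 -0.01 -0.62] q [ 0.24  0.32  1.92 -0.    0.91  0.25] F [ 0.8  0.8 -0.1] w 0.551
[[0.5803 0.1648 0.0566]
 [0.5826 0.1649 0.0567]
 [0.585  0.1646 0.0563]]
[[0.571  0.1908 0.0072]
 [0.5769 0.1905 0.0064]
 [0.5828 0.1906 0.007 ]
 [0.5887 0.1907 0.0076]]
```

View pics/w12.png

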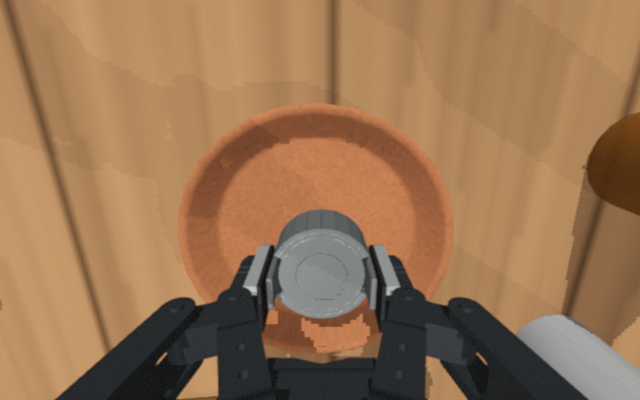

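The cap is over the dish with its top at 0.0566 m, so there are about 25 mm to the floor. I'll go down 20 mm, then creep.

Request:
arm_command:
  targets: "0 0 8 0 0 0 0.45;0 0 15 0 0 0 0.45;0 0 20 0 0 0 0.45;0 0 20 0 0 0 0.45;0 0 20 0 0 0 0.45"

```text
time: 13.58
tool_pos: [0.5807, 0.1654, 0.0195]
tcp_rot: [-2.232, -2.21, 0.002]
wrist_force: [0.6, -0.6, -0.4]
width: 0.552
```

```bash
python3 st.py
```

```text
t 13.58 pos [0.5807 0.1654 0.0195] head -0.58 shift [-398.   -57.6  -72.2] rot [-1.0000e-02  1.1000e-01  1.4142e+02] q [ 0.24  0.34  1.93 -0.    0.87  0.25] F [ 0.6 -0.6 -0.4] w 0.552
[ 0.033 -0.019  0.046] [-8.0000e-03 -4.8440e+01 -2.9372e+01 -2.0000e-03  3.0000e-03  0.0000e+00]
```

Request:
arm_command:
  targets: "0 0 0.8 0 0 0 0.45;0 0 1.6 0 0 0 0.45;0 0 2 0 0 0 0.45;0 0 2 0 0 0 0.45"

```text
time: 13.92
tool_pos: [0.5815, 0.1655, 0.0184]
tcp_rot: [2.233, 2.21, 0.0]
wrist_force: [-0.6, -0.2, -0.2]
width: 0.549
```

```bash
python3 st.py
```

```text
t 13.92 pos [0.5815 0.1655 0.0184] head -0.58 shift [-398.1  -58.2  -73.7] rot [ 0.0000e+00 -2.0000e-02  1.4142e+02] q [ 0.24  0.35  1.93 -0.    0.87  0.25] F [-0.6 -0.2 -0.2] w 0.549
[ 0.028 -0.013  0.013] [ 0.0000e+00 -4.8737e+01 -2.9569e+01 -1.0000e-03 -1.9000e-02  0.0000e+00]
```

Request:
arm_command:
  targets: "0 0 0.5 0 0 0 0.45;0 0 1 0 0 0 0.45;0 0 1 0 0 0 0.45"

```text
time: 14.17
tool_pos: [0.5817, 0.1655, 0.018]
tcp_rot: [2.233, 2.21, 0.001]
wrist_force: [-1.5, 0.2, 3.8]
width: 0.551
```

```bash
python3 st.py
```

```text
t 14.17 pos [0.5817 0.1655 0.018 ] head -0.59 shift [-398.2  -58.4  -74.1] rot [ 0.0000e+00 -3.0000e-02  1.4141e+02] q [0.24 0.35 1.93 0.   0.87 0.25] F [-1.5  0.2  3.8] w 0.551
[-0.096  0.365 -0.024] [-6.2000e-02 -4.6378e+01 -2.8754e+01 -1.2000e-02 -5.8500e-01 -4.0000e-03]
```

Request:
arm_command:
  targets: "0 0 0.5 0 0 0 0.45;0 0 1 0 0 0 0.45;0 0 1 0 0 0 0.45"

```text
time: 14.42
tool_pos: [0.5817, 0.1656, 0.0179]
tcp_rot: [2.233, 2.21, 0.0]
wrist_force: [-4.4, -1.1, 9.9]
width: 0.548
```

```bash
python3 st.py
```

```text
t 14.42 pos [0.5817 0.1656 0.0179] head -0.58 shift [-398.2  -58.4  -74.1] rot [ 0.0000e+00 -1.0000e-02  1.4142e+02] q [0.24 0.35 1.93 0.   0.87 0.25] F [-4.4 -1.1  9.9] w 0.548
[-0.191  0.747 -0.022] [-1.0800e-01 -4.3217e+01 -2.7981e+01 -4.0000e-03 -1.5260e+00 -9.0000e-03]
```

Contact: Fz is 10 N with the TCP stopped. I'll relieve that and release.

Request:
arm_command:
  targets: "0 0 -1.2 0 0 0 0.45;0 0 -1.2 0 0 0 0.58;0 0 -1.2 0 0 0 0.62;0 0 -1.2 0 0 0 0.66;0 0 -1.2 0 0 0 0.72;0 0 -1.2 0 0 0 0.8;0 0 -1.2 0 0 0 0.8;0 0 -1.2 0 0 0 0.8"

```text
time: 15.08
tool_pos: [0.5814, 0.1655, 0.0174]
tcp_rot: [-2.233, -2.21, 0.0]
wrist_force: [-0.2, 0.1, 0.4]
width: 0.799
```

```bash
python3 st.py; python3 - <<'E'
from h import *
im,d=bot.read_camera('wrist'); cv2.imwrite('pics/w13.png',im)
E
```

```text
t 15.08 pos [0.5814 0.1655 0.0174] head -0.58 shift [-398.1  -58.2  -74.6] rot [0.0000e+00 1.0000e-02 1.4142e+02] q [ 0.24  0.35  1.93 -0.    0.87  0.25] F [-0.2  0.1  0.4] w 0.799
[-0.01   0.006 -0.043] [ 0.0000e+00 -4.8386e+01 -2.9207e+01 -0.0000e+00  2.0000e-03 -0.0000e+00]
```

View pics/w13.png

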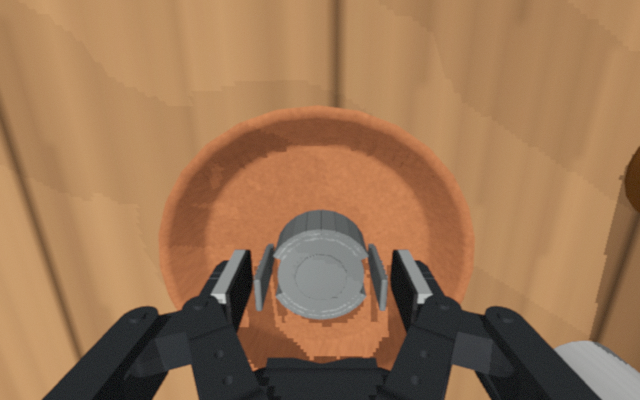

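Both pads (x 235 and 405) are clear of the released tabs (265 and 377), and the cap stands on the floor. I'll rise straight up.

Request:
arm_command:
  targets: "0 0 -10 0 0 0 0.8;0 0 -25 0 0 0 0.8;0 0 -50 0 0 0 0.8;0 0 -80 0 0 0 0.8;0 0 -110 0 0 0 0.8;0 0 -140 0 0 0 0.8;0 0 -170 0 0 0 0.8;0 0 -170 0 0 0 0.8;0 0 -170 0 0 0 0.8"

```text
time: 15.88
tool_pos: [0.5835, 0.166, 0.1915]
tcp_rot: [2.23, 2.208, 0.009]
wrist_force: [-0.2, 0.4, 0.2]
width: 0.8
```

```bash
python3 - <<'E'
from h import *
goto([0.5192,-0.232,.092],-142)
s=bot.read_state();im,d=bot.read_camera('wrist'); cv2.imwrite('pics/w14.png',im); c=cam('wrist',s)
P=cloud(d,c); Z=P[...,2]
near=(abs(P[...,0]-.581)<.045)&(abs(P[...,1]-.165)<.045)
m=near&(abs(Z-.0315)<.004); q=P[m]; print('top',m.sum(),q.mean(0).round(4)); 
A=np.c_[q[:,:2]-q[:,:2].mean(0),np.ones(len(q))]; print('tilt',np.linalg.lstsq(A,q[:,2],rcond=None)[0])
m=near&(abs(Z-.046)<.004); print('tabs',m.sum(),P[m].mean(0).round(4))
im2,d2=bot.read_camera('top'); cv2.imwrite('pics/t14.png',im2)
hsv=cv2.cvtColor(im,cv2.COLOR_BGR2HSV); m=cv2.inRange(hsv,(0,120,40),(9,255,255)); m[:, :200]=0;m[:,450:]=0;m[280:]=0
n,l,st,ce=cv2.connectedComponentsWithStats(m);k=1+st[1:,4].argmax();print(st[k])
E
```

```text
t 15.88 pos [0.5835 0.166  0.1915] head -0.58 shift [-398.8  -60.9   98.4] rot [ 5.0000e-02 -5.1000e-01  1.4142e+02] q [ 0.24  0.16  1.8  -0.    1.17  0.25] F [-0.2  0.4  0.2] w 0.8
top 1728 [0.5824 0.1643 0.0319]
tilt [ 0.00067068 -0.00476632  0.03186961]
tabs 105 [0.5822 0.1643 0.0461]
[294 174   1   4   4]
```

View pics/w14.png

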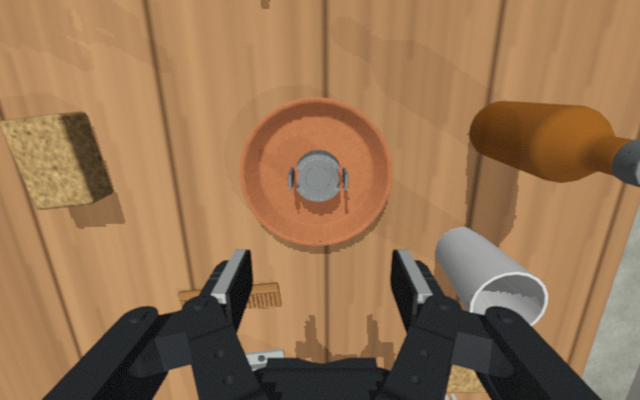

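View pics/t14.png

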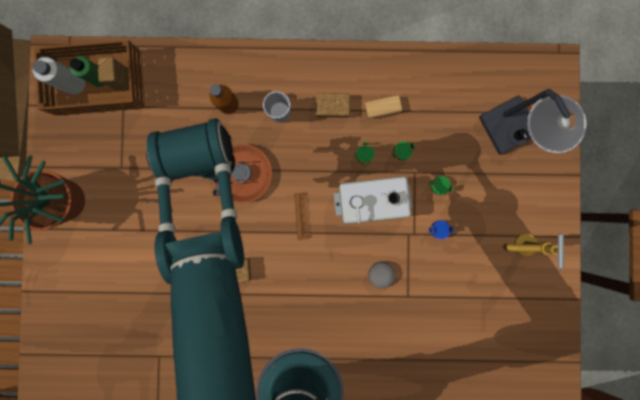

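The cap stands upright near the dish's centre and everything else is in place. Now I hand in.

Request:
arm_command:
  targets: "0 0 0 0 0 0 0.8;0 0 0 0 0 0 0.8;0 0 0 0 0 0 0.8"

```text
time: 16.23
tool_pos: [0.5804, 0.1652, 0.1858]
tcp_rot: [-2.232, -2.209, 0.004]
wrist_force: [0.4, -0.4, 0.1]
width: 0.802
```

```bash
python3 -c "
from workcell import bot
print(bot.finish_job())"
```

```text
the job is handed in; nothing more can be done
None
```

The filler cap is off the dispenser and stands right way up in the terracotta dish; I handed the job in at about 16 s. No verdict was reported.

- **Opening:** I pinched the tabs at 20 N and turned the cap anticlockwise. The open stop came at about 48°, felt as a rise to 0.37 N·m. I backed off 2.3° and lifted the cap straight off.
- **Placing:** I lowered the cap until it touched the dish floor with about 10 N, released it and rose clear.

**Last checks:**
- The cap top is at z 0.0319 m, against 0.0315 expected when standing on the dish floor. Its tilt is about 0.3°.
- The cap's axis is within about 5 mm of the dish's centre, and both tabs are released. The first top view and a later wrist view put that centre about 5 mm apart, well inside the 35 mm allowed.
- The robot is clear of everything. By eye, the other things in the last top view stand where they were; the arm hid part of the dish and of one cork block there. My numeric re-check of the dish's position in the last wrist image failed because its colour mask found almost nothing, so I judged that by eye too.

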